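# Find the loose cover and push it open

## Robot

A 6-joint arm with a two-finger parallel gripper is mounted at the origin on the work surface. World frame = base frame: x ahead of the robot, y to its left, z up, the work surface at z = 0. Lengths are in m, angles in rad, forces in N, time in s.
With the tool pointing down it reaches from about 0.4 to 0.825 m from the base axis. Payload 7 kg.
Tool frame: the origin (TCP) lies at the very end of the fingers, on their centre line; the grasp point (between the pads) lies tcp_to_grasp behind it (tcp_to_grasp is the distance from the TCP to the grasp point, in m); z points along the fingers, x is the direction in which the jaws open and shut, and the axes are right-handed (so a half turn about z gives the same grasp; the last joint's range is limited). The gripper opens to 85 mm and grips with 20 to 120 N. Pads are 22 mm wide; open, the fingers measure 114 mm over their backs; the gripper's body (76 mm by 85 mm) begins 54 mm behind the grasp point. The pads swing forward as they close: fully open they stand 13 mm farther back than shut.
Start: joints at [-0.902, 0.359, 0.012, 0, -1.224, -0.288], TCP at [0.251, -0.627, 0.231] pointing down, gripper open.
Joint ranges: [-3.07, 3.07], [-1.43, 2.12], [-1.02, 1.25], [-3.03, 1.67], [-3.05, -0], [-3.03, 3.03]. Speed limits (rad/s): [2.39, 2.39, 3.01, 3.14, 3.14, 3.14].

## Interface

Orientations are given as a unit quaternion [x, y, z, w].
In Python, from rig import * gives the robot as it stands.
- The arm moves only by the tool move_arm, never from a script. Its argument "plan" is one flat list of numbers, 7 for each row, row after row: the turn, a rotation vector about the tool's x, y, z in rad, then the shift along the tool's x, y, z in m, then the finger opening in m, from 0 to 0.0854. A call has exactly 8 rows; each row is the pose to reach, as a shift and turn from the pose commanded when the call began, along the tool's axes at that moment; what a row does not reach only later rows make up. A row lasts 1/10 s, in which the tool goes at most 50 mm and 8.59 degrees, less where a joint would pass 70% of its speed; a pose out of reach is approached as far as the arm can. A call with a gripper value outside its range is refused whole. The fingers move at their own pace and stop on an object; "grip_force" is the grip in N (left out, the last holds). Time passes only in rows, so rows that repeat a pose let the fingers close, or fill a call up. It gives the time, the measured TCP pose, the force and the opening at its end, in the units of the state.
- read_state(): the state, without advancing time (a new reading comes with each control period).
- camera(name): name is "scene" or "top" or "wrist"; returns a dict with "color" (420x560x3 uint8, blue, green, red), "intrinsics" (3x3 intrinsics, pixels), "xyz" and "rotation" of the camera in the world. Camera axes: x right, y up, looking along -z (the intrinsics and any distortion apply to the point x, -y, -z); pixel columns grow to the right and rows downward; lengths in m; the calibration is good to about 2 mm. A picture is of the moment at which its call begins. There is no depth.
- finish_job(): hands the job in, once; it reports no verdict.
The state is a dict: "clock": time; "joint_pos": joint angles; "joint_velocities": joint speeds; "joint_efforts": joint torques, N m; "ee_pos": TCP position; "eef_rot": TCP orientation; "wrist_force": force on the tool from outside, world axes, zero at the start; "ft_torque": the same for the moment, N m; "width": finger opening in m.
Only numpy, scipy, OpenCV 4.12 (cv2) and the standard library are available. Lean on these libraries where they do the work, as an engineer would, in place of code of your own. Each camera call takes 0.05 s, during which the arm holds its last target.

## Task

One of the four identical tipping covers in the top of the black box is unblocked: press gently with a fingertip on the dots near the covers' robot-side edges until you find the one that rocks, then push that cover down fully open, leave it open and take the hand clear. Do not force the blocked covers, and do not move or pick up the things standing around.

Things in the scene. Friction and masses are not known exactly. Their poses are not given: they have to be found in the camera images.
- box: Fixed black box, 150 (its x) x 580 (its y) x 85 mm high; origin: centre of underside, +x away from robot. Four identical grey metal covers lie flush in its top, centres at box y = +150, +50, -50, -150 mm, a cork-topped solid deck 97 mm long at each end. Hollow 69 mm deep under the covers. Three covers are blocked from below; which one is not differs each time and cannot be seen.
- cover_a (a joint): Cover first from the left (the +y end of the box): 105 (box x) x 85 x 8 mm. Axle along box y, 81 mm high, 70 mm from the robot-side edge (thin dark line). Value in rad: 0 shut, grows as the robot-side edge sinks and the far edge rises; open stop 0.9; never tips the other way. Blocked: gives under 0.05 rad, then stops hard. Free: tips with 3 N at the press point; stays where left.
- press_a (a point): Press point of cover_a: dark dot 18 mm across on its top face, 45 mm from the axle towards the robot, midway along the axle; 85 mm above the bench when shut, moves with the cover; axes as the box's when shut. A finger going straight down here slides along the tipping cover; fully open when it has sunk about 45 to 50 mm.
- cover_b (a joint): Cover second from the left: 105 (box x) x 85 x 8 mm. Axle along box y, 81 mm high, 70 mm from the robot-side edge (thin dark line). Value in rad: 0 shut, grows as the robot-side edge sinks and the far edge rises; open stop 0.9; never tips the other way. Blocked: gives under 0.05 rad, then stops hard. Free: tips with 3 N at the press point; stays where left.
- press_b (a point): Press point of cover_b: dark dot 18 mm across on its top face, 45 mm from the axle towards the robot, midway along the axle; 85 mm above the bench when shut, moves with the cover; axes as the box's when shut. A finger going straight down here slides along the tipping cover; fully open when it has sunk about 45 to 50 mm.
- cover_c (a joint): Cover third from the left: 105 (box x) x 85 x 8 mm. Axle along box y, 81 mm high, 70 mm from the robot-side edge (thin dark line). Value in rad: 0 shut, grows as the robot-side edge sinks and the far edge rises; open stop 0.9; never tips the other way. Blocked: gives under 0.05 rad, then stops hard. Free: tips with 3 N at the press point; stays where left.
- press_c (a point): Press point of cover_c: dark dot 18 mm across on its top face, 45 mm from the axle towards the robot, midway along the axle; 85 mm above the bench when shut, moves with the cover; axes as the box's when shut. A finger going straight down here slides along the tipping cover; fully open when it has sunk about 45 to 50 mm.
- cover_d (a joint): Cover fourth from the left (the -y end of the box): 105 (box x) x 85 x 8 mm. Axle along box y, 81 mm high, 70 mm from the robot-side edge (thin dark line). Value in rad: 0 shut, grows as the robot-side edge sinks and the far edge rises; open stop 0.9; never tips the other way. Blocked: gives under 0.05 rad, then stops hard. Free: tips with 3 N at the press point; stays where left.
- press_d (a point): Press point of cover_d: dark dot 18 mm across on its top face, 45 mm from the axle towards the robot, midway along the axle; 85 mm above the bench when shut, moves with the cover; axes as the box's when shut. A finger going straight down here slides along the tipping cover; fully open when it has sunk about 45 to 50 mm.
- tape: Bystander: black tape measure, 60 x 34 x 56 mm, standing on the box's left (+y) end deck; origin at the centre of its underside.
- knob: Bystander: black star knob, 50 mm across, 32 mm high, standing on the box's right (-y) end deck; origin at the centre of its underside.
- offcut: Bystander: dark wood offcut, 60 x 220 x 19 mm, lying on the bench behind the left half of the box; origin at the centre of its underside.
- pushblock: Bystander: orange push block with a black bow handle, 75 x 140 x 71 mm, on the bench behind the right half of the box; origin at the centre of its underside.

How it is judged:
By the outcome, as a careful person would: the job done as asked, in the order asked, and still so for the second after the job is handed in, with the robot touching nothing.
It also fails if it takes over 48 s, if anything falls off the work surface, if the arm or the gripper's body presses on something with over 40 N, if the wrist force passes 120 N, or if a joint passes its speed limit or range.

## Working session

There is one attempt and no reset: what is moved stays moved. The work goes in short steps, Python scripts to look and compute and a tool call to move; the robot and the scene stay as the last step left them, time stands still between calls to the robot, and variables do not carry over. Pictures are saved under pics/ and viewed, and the job is handed in when it is done.

Besides the shell and the picture viewer there is one more tool, called after "Request:" as name(argument=value, ...) on one line, values as JSON. move_arm: Moves the arm, as the interface text tells. Its arguments: {"type":"object","properties":{"plan":{"type":"array","items":{"type":"number"}},"grip_force":{"type":"number"}},"required":["plan"]}

```bash
ls; mkdir -p pics; python3 - <<'E'
from rig import *
import cv2
s=read_state();print(s)
for n in("scene","top"):
    c=camera(n);cv2.imwrite(f"pics/{n}0.png",c["color"]);print(n,c["intrinsics"],c["xyz"],c["rotation"])
E
```

```text
pics
{'clock': 0.0, 'joint_pos': array([-9.01917691e-01,  3.59353470e-01,  1.10815620e-02, -3.41435111e-04,
       -1.22409917e+00, -2.88103221e-01]), 'joint_velocities': array([ 8.59998522e-04,  1.43537703e-03,  1.35722973e-04, -1.54161705e-05,
       -6.58872741e-04, -7.29889323e-04]), 'joint_efforts': array([ 9.55299365e-04, -5.83332002e+01,  2.93416947e+01,  6.93645179e+00,
       -5.88651761e-03,  1.82091014e-05]), 'ee_pos': array([ 0.25065969, -0.6262262 ,  0.23039674]), 'eef_rot': array([ 5.60565376e-01,  8.28109784e-01,  3.90888487e-04, -7.02087961e-04]), 'wrist_force': array([0.38893383, 0.67476825, 0.63036818]), 'ft_torque': array([ 0.02611877, -0.06258856, -0.01756471]), 'width': 0.08553596523497657}
scene [[435.70935975   0.         279.36995027]
 [  0.         435.70935975 207.69505319]
 [  0.           0.           1.        ]] [1.07123002 0.29435413 0.82680407] [0.14450134 0.2629904  0.82167288 0.48457103]
top [[453.12135958   0.         283.39137989]
 [  0.         453.12135958 206.49809167]
 [  0.           0.           1.        ]] [0.52879777 0.03844174 1.01316789] [ 0.02659783 -0.03613785 -0.69750339  0.71517525]
```

View pics/scene0.png

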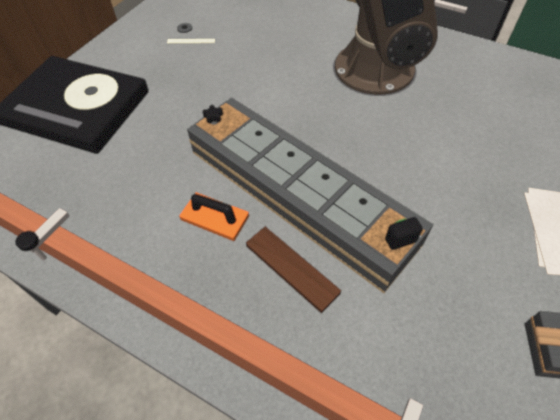

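View pics/top0.png

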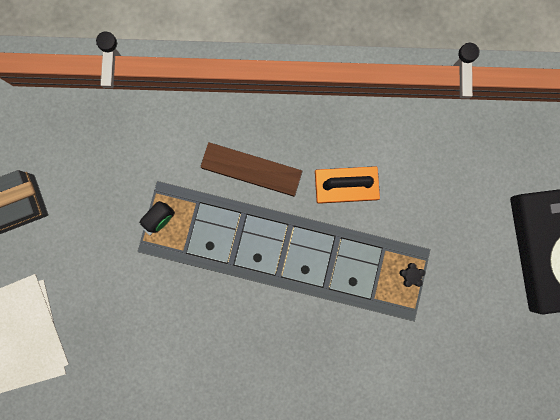

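The top view shows four covers with dark dots at about (210,245), (257,258), (305,270) and (352,282). The tape is near (157,217) and the knob near (412,275).

```bash
cat > h.py <<'E'
from rig import *
import cv2, numpy as np
from scipy.spatial.transform import Rotation as R
def ray(c,uv,z):
    K=np.array(c["intrinsics"]);d=np.linalg.inv(K)@[uv[0],uv[1],1];d=d*[1,-1,-1]
    d=R.from_quat(c["rotation"]).apply(d);p=np.array(c["xyz"]);return p+d*(z-p[2])/d[2]
def proj(c,P):
    q=R.from_quat(c["rotation"]).inv().apply(np.array(P)-c["xyz"])*[1,-1,-1];u=np.array(c["intrinsics"])@q;return u[:2]/u[2]
def dots(c,g):
    im=cv2.cvtColor(c["color"],cv2.COLOR_BGR2GRAY);o=[]
    for x,y in g:
        w=im[y-9:y+10,x-9:x+10].astype(float);m=np.clip(100-w,0,None)
        yy,xx=np.mgrid[y-9:y+10,x-9:x+10];o.append(((m*xx).sum()/m.sum(),(m*yy).sum()/m.sum()))
    return o
E
python3 - <<'E'
from h import *
for n,g in(("top",[(210,245),(257,258),(305,270),(352,282)]),("scene",[(362,202),(325,177),(291,154),(258,133)])):
    c=camera(n);d=dots(c,g);P=np.array([ray(c,u,.085) for u in d]);print(n,np.round(d,1).tolist());print(P.round(4))
    v=P[0]-P[3];print(np.linalg.norm(v),np.degrees(np.arctan2(-v[0],v[1])))
s=read_state();print(R.from_quat(s["eef_rot"]).as_matrix().round(4))
E
```

```text
top [[209.4, 245.5], [257.0, 257.4], [304.6, 269.3], [352.3, 281.3]]
[[ 0.5281  0.1756  0.085 ]
 [ 0.5062  0.0781  0.085 ]
 [ 0.4845 -0.0194  0.085 ]
 [ 0.4627 -0.1168  0.085 ]]
0.29961406766057397 -12.595721727931508
scene [[362.7, 200.9], [325.3, 176.1], [290.9, 153.3], [258.7, 132.4]]
[[ 0.5273  0.1746  0.085 ]
 [ 0.5044  0.077   0.085 ]
 [ 0.4816 -0.0208  0.085 ]
 [ 0.4597 -0.1191  0.085 ]]
0.3013863623438053 -12.961640936413918
[[-3.716e-01  9.284e-01 -5.000e-04]
 [ 9.284e-01  3.716e-01  9.000e-04]
 [ 1.000e-03 -1.000e-04 -1.000e+00]]
```

```bash
cat >> h.py <<'E'
T={'a':(.5277,.1751),'b':(.5053,.0775),'c':(.483,-.020),'d':(.4612,-.118)}
YAW=-12.7
def delta(p):
    s=read_state();M=R.from_quat(s["eef_rot"])
    yx=np.radians(YAW);x=np.array([-np.sin(yx),np.cos(yx),0]);z=np.array([0,0,-1]);y=np.cross(z,x)
    G=R.from_matrix(np.c_[x,y,z]);print("rot",(M.inv()*G).as_rotvec().round(4),"shift",M.inv().apply(np.array(p)-s["ee_pos"]).round(4),"clock",s["clock"],"pos",s["ee_pos"].round(4),"F",s["wrist_force"].round(2))
E
python3 - <<'E'
from h import *
delta([*T['d'],.14])
for n,g in (("tape",(157,217)),("knob",(412,275))):
    c=camera("top");print(n,ray(c,g,.12))
E
```

```text
rot [-4.000e-04 -1.000e-03  6.024e-01] shift [0.3937 0.3843 0.0911] clock 0.2 pos [ 0.2507 -0.6264  0.2307] F [ 0.28 -0.08  0.74]
tape [0.58131248 0.27540515 0.12      ]
knob [ 0.48008266 -0.22807346  0.12      ]
```

Request:
move_arm(plan=[0,0,0.05,0.02,0.02,0,0,0,0,0.13,0.05,0.05,0,0,0,0,0.22,0.085,0.083,0,0,0,0,0.31,0.12,0.117,0,0,0,0,0.4,0.155,0.151,0,0,0,0,0.49,0.19,0.185,0,0,0,0,0.57,0.225,0.22,0,0,0,0,0.602,0.26,0.254,0,0], grip_force=20)

```text
clock: 1.1
ee_pos: [0.3904, -0.289, 0.2316]
eef_rot: [0.782, 0.624, 0.0, 0.0]
wrist_force: [1.2, 0.1, -0.3]
width: 0.0
```

```bash
python3 -c "
from h import *
delta([*T['d'],.11])"
```

```text
rot [ 0.0009  0.     -0.0027] shift [0.1825 0.0308 0.1216] clock 1.1 pos [ 0.3904 -0.289   0.2316] F [ 1.22  0.09 -0.25]
```

Request:
move_arm(plan=[0,0,0,0.035,0.006,0,0,0,0,0,0.075,0.013,0.01,0,0,0,0,0.115,0.02,0.03,0,0,0,0,0.15,0.026,0.055,0,0,0,0,0.175,0.03,0.08,0,0,0,0,0.183,0.031,0.105,0,0,0,0,0.183,0.031,0.121,0,0,0,0,0.183,0.031,0.121,0])

```text
clock: 1.9
ee_pos: [0.4589, -0.1188, 0.1084]
eef_rot: [0.781, 0.625, -0.002, -0.001]
wrist_force: [-0.3, 0.3, 0.1]
width: -0.0002
```

```bash
python3 -c "
from h import *
delta([*T['d'],.085])
c=camera('top');cv2.imwrite('pics/t1.png',c['color']);c=camera('wrist');cv2.imwrite('pics/w1.png',c['color'])
c=camera('scene');cv2.imwrite('pics/s1.png',cv2.resize(c['color'][60:270,130:410],None,fx=2.5,fy=2.5))"
```

```text
rot [-0.0041  0.0012  0.0011] shift [0.0013 0.0021 0.0233] clock 1.9 pos [ 0.4589 -0.1188  0.1084] F [-0.29  0.31  0.15]
```

View pics/w1.png

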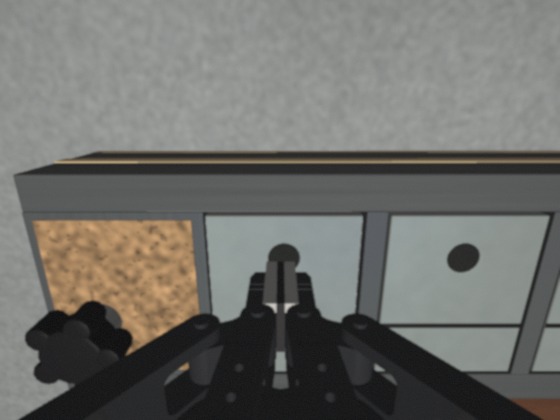

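View pics/s1.png

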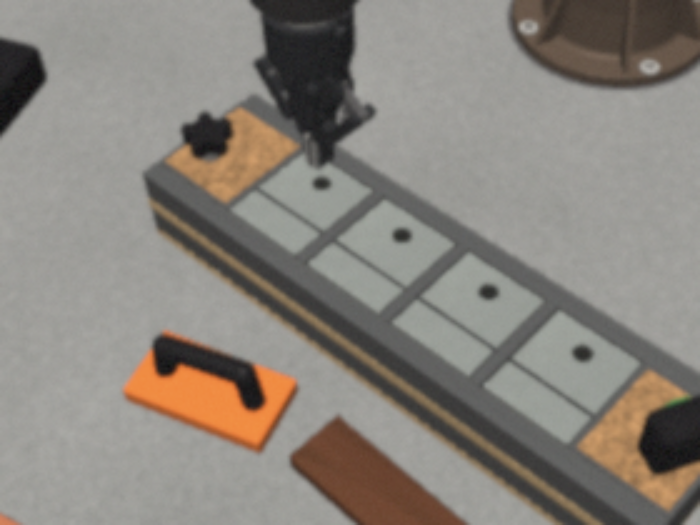

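The fingertip is right over the d dot in the wrist view, at about (284,258). I'll ease down onto it.

Request:
move_arm(plan=[0,0,0,0.001,0.001,0.008,0,0,0,0,0.001,0.001,0.016,0,0,0,0,0.001,0.001,0.021,0,0,0,0,0.001,0.001,0.023,0,0,0,0,0.001,0.001,0.024,0,0,0,0,0.001,0.001,0.025,0,0,0,0,0.001,0.001,0.026,0,0,0,0,0.001,0.001,0.026,0])

```text
clock: 2.85
ee_pos: [0.4617, -0.1184, 0.0844]
eef_rot: [0.781, 0.625, 0.0, 0.0]
wrist_force: [-1.1, 0.2, 1.2]
width: 0.0002
```

Request:
move_arm(plan=[0,0,0,0,0,0.0005,0,0,0,0,0,0,0.001,0,0,0,0,0,0,0.0015,0,0,0,0,0,0,0.002,0,0,0,0,0,0,0.0025,0,0,0,0,0,0,0.003,0,0,0,0,0,0,0.003,0,0,0,0,0,0,0.003,0])

```text
clock: 3.65
ee_pos: [0.4617, -0.1184, 0.0835]
eef_rot: [0.781, 0.625, 0.0, 0.0]
wrist_force: [-10.8, 4.0, 27.0]
width: 0.0001
```

d stops hard: 27 N with no sinking. So d is blocked, and I'll move on to c.

Request:
move_arm(plan=[0,0,0,0,0,-0.01,0,0,0,0,0.005,0,-0.02,0,0,0,0,0.035,0,-0.022,0,0,0,0,0.07,0,-0.022,0,0,0,0,0.095,0,-0.02,0,0,0,0,0.1,0,-0.014,0,0,0,0,0.1,0,-0.008,0,0,0,0,0.1,0,-0.005,0])

```text
clock: 4.45
ee_pos: [0.4829, -0.0211, 0.0856]
eef_rot: [0.781, 0.625, -0.001, -0.0]
wrist_force: [0.2, -0.1, -0.3]
width: 0.0002
```

```bash
python3 -c "
from h import *
delta([*T['c'],.085])
c=camera('wrist');cv2.imwrite('pics/w2.png',c['color'])"
```

```text
rot [-0.0011  0.0005  0.0005] shift [ 0.0011 -0.0002  0.0006] clock 4.45 pos [ 0.4829 -0.0211  0.0856] F [ 0.2  -0.09 -0.3 ]
```

View pics/w2.png

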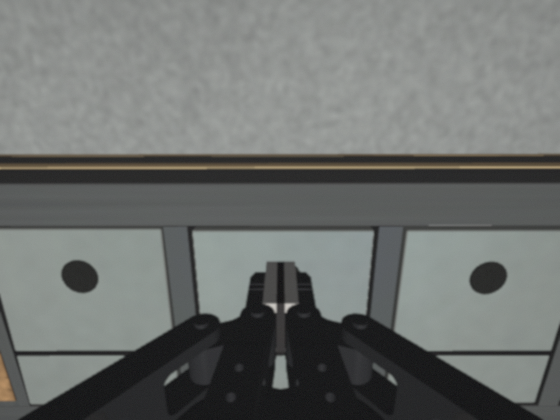

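The finger tip (281,270) now covers the c dot and lines up with the neighbouring dots at row 277.

Request:
move_arm(plan=[0,0,0,0.001,0,0.001,0,0,0,0,0.001,0,0.0015,0,0,0,0,0.001,0,0.002,0,0,0,0,0.001,0,0.0025,0,0,0,0,0.001,0,0.003,0,0,0,0,0.001,0,0.0035,0,0,0,0,0.001,0,0.004,0,0,0,0,0.001,0,0.004,0])

```text
clock: 5.3
ee_pos: [0.4838, -0.0201, 0.0836]
eef_rot: [0.781, 0.625, -0.0, 0.0]
wrist_force: [-7.3, -0.4, 16.4]
width: -0.0001
```

c holds 16 N at the same height, so it is blocked too. Next is b.

Request:
move_arm(plan=[0,0,0,0,0,-0.01,0,0,0,0,0.005,0,-0.02,0,0,0,0,0.035,0,-0.022,0,0,0,0,0.07,0,-0.022,0,0,0,0,0.095,0,-0.02,0,0,0,0,0.1,0,-0.014,0,0,0,0,0.1,0,-0.008,0,0,0,0,0.1,0,-0.004,0])

```text
clock: 6.1
ee_pos: [0.5052, 0.0774, 0.0857]
eef_rot: [0.781, 0.625, -0.0, -0.0]
wrist_force: [0.1, 1.2, -0.9]
width: -0.0002
```

Request:
move_arm(plan=[0,0,0,0,0,0.001,0,0,0,0,0,0,0.0015,0,0,0,0,0,0,0.002,0,0,0,0,0,0,0.0025,0,0,0,0,0,0,0.003,0,0,0,0,0,0,0.0035,0,0,0,0,0,0,0.004,0,0,0,0,0,0,0.004,0])

```text
clock: 6.9
ee_pos: [0.5058, 0.0777, 0.0823]
eef_rot: [0.781, 0.625, 0.0, 0.0]
wrist_force: [-0.0, -0.6, 1.1]
width: -0.0001
```

b gives: z is down to 0.0823 with almost no force. I'll keep going gently to confirm.

Request:
move_arm(plan=[0,0,0,0,0,0.0005,0,0,0,0,0,0,0.001,0,0,0,0,0,0,0.0015,0,0,0,0,0,0,0.002,0,0,0,0,0,0,0.0025,0,0,0,0,0,0,0.003,0,0,0,0,0,0,0.003,0,0,0,0,0,0,0.003,0])

```text
clock: 7.7
ee_pos: [0.5058, 0.0779, 0.0793]
eef_rot: [0.781, 0.625, 0.0, -0.0]
wrist_force: [-0.4, -0.9, 0.6]
width: -0.0001
```

Request:
move_arm(plan=[0,0,0,0,0,0.004,0,0,0,0,0,0,0.009,0,0,0,0,0,0,0.014,0,0,0,0,0,0,0.019,0,0,0,0,0,0,0.024,0,0,0,0,0,0,0.028,0,0,0,0,0,0,0.032,0,0,0,0,0,0,0.034,0])

```text
clock: 8.5
ee_pos: [0.5053, 0.0776, 0.0447]
eef_rot: [0.781, 0.625, -0.0, -0.0]
wrist_force: [-1.2, 0.1, 2.6]
width: 0.0001
```

```bash
python3 -c "
from h import *
delta([*T['b'],.038])
c=camera('scene');cv2.imwrite('pics/s2.png',cv2.resize(c['color'][60:270,130:410],None,fx=2.5,fy=2.5))"
```

```text
rot [-0.0008  0.0006  0.0003] shift [-0.0001  0.      0.0067] clock 8.5 pos [0.5053 0.0776 0.0447] F [-1.19  0.12  2.58]
```

View pics/s2.png

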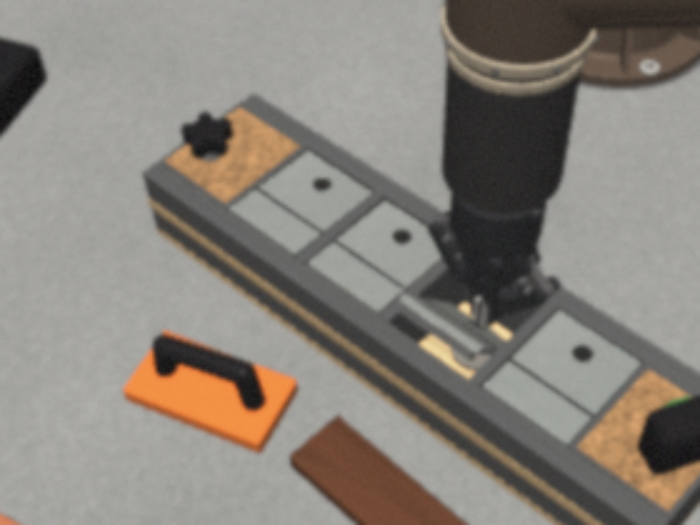

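Cover b is clearly tipping, with its far edge up near (445,325). I'll push slowly on to the stop.

Request:
move_arm(plan=[0,0,0,0,0,0.001,0,0,0,0,0,0,0.002,0,0,0,0,0,0,0.003,0,0,0,0,0,0,0.004,0,0,0,0,0,0,0.005,0,0,0,0,0,0,0.005,0,0,0,0,0,0,0.005,0,0,0,0,0,0,0.005,0])

```text
clock: 9.35
ee_pos: [0.506, 0.0778, 0.0416]
eef_rot: [0.781, 0.625, 0.0, 0.0]
wrist_force: [-6.0, 0.1, 17.3]
width: -0.0001
```

Request:
move_arm(plan=[0,0,0,0,0,0.0005,0,0,0,0,0,0,0.001,0,0,0,0,0,0,0.001,0,0,0,0,0,0,0.001,0,0,0,0,0,0,0.001,0,0,0,0,0,0,0.001,0,0,0,0,0,0,0.001,0,0,0,0,0,0,0.001,0])

```text
clock: 10.15
ee_pos: [0.506, 0.0778, 0.0414]
eef_rot: [0.781, 0.625, 0.001, 0.0]
wrist_force: [-8.8, 0.4, 27.1]
width: 0.0
```

```bash
python3 -c "
from h import *
delta([*T['b'],.038])
c=camera('top');cv2.imwrite('pics/t3.png',cv2.resize(c['color'][170:330,130:440],None,fx=2.5,fy=2.5))"
```

```text
rot [ 0.0013 -0.0004  0.0013] shift [-0.0004 -0.0006  0.0034] clock 10.15 pos [0.506  0.0778 0.0414] F [-8.84  0.39 27.07]
```

View pics/t3.png

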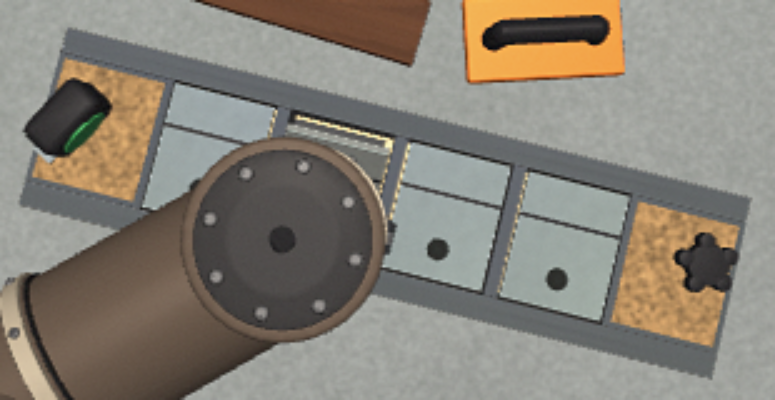

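It's on the hard stop: 10 N more moved it only 0.2 mm. I'll back off slightly towards the robot and lift clear.

Request:
move_arm(plan=[0,0,0,0,-0.001,-0.004,0,0,0,0,0,-0.003,-0.012,0,0,0,0,0,-0.003,-0.025,0,0,0,0,0,-0.003,-0.05,0,0,0,0,0,-0.003,-0.085,0,0,0,0,0,-0.003,-0.125,0,0,0,0,0,-0.003,-0.16,0,0,0,0,0,-0.003,-0.18,0])

```text
clock: 11.0
ee_pos: [0.5036, 0.0787, 0.2227]
eef_rot: [0.781, 0.625, 0.002, 0.001]
wrist_force: [-0.1, 0.7, -0.6]
width: -0.0
```

Request:
move_arm(plan=[0,0,0,-0.02,-0.01,0,0,0,0,0,-0.05,-0.015,0,0,0,0,0,-0.085,-0.02,0,0,0,0,0,-0.12,-0.02,0,0,0,0,0,-0.155,-0.02,0,0,0,0,0,-0.19,-0.02,0,0,0,0,0,-0.22,-0.02,0,0,0,0,0,-0.23,-0.02,0,0])

```text
clock: 11.8
ee_pos: [0.4318, -0.1435, 0.2194]
eef_rot: [0.781, 0.624, -0.0, -0.0]
wrist_force: [-0.6, 0.2, -1.0]
width: 0.0
```

```bash
python3 -c "
from h import *
delta([*T['b'],.22])
c=camera('top');cv2.imwrite('pics/t4.png',cv2.resize(c['color'][130:330,130:440],None,fx=2.5,fy=2.5))
C=camera('scene');cv2.imwrite('pics/s4.png',cv2.resize(C['color'][60:270,130:410],None,fx=2.5,fy=2.5))
# predicted far edge of b at various angles
yv=np.radians(-12.7);ex=np.array([np.cos(yv),np.sin(yv),0]);ey=np.array([-np.sin(yv),np.cos(yv),0])
A=np.array([*T['b'],.081])+.045*ex
for th in(.7,.8,.9):
  for sy in(.0425,-.0425):
    t=A+35e-3*np.array([*(ex[:2]*np.cos(th)),np.sin(th)])+4e-3*np.array([*(-ex[:2]*-np.sin(th))*-1,np.cos(th)])+sy*ey
    print(th,((proj(C,t)-[130,60])*2.5).round(1),((proj(c,t)-[130,130])*2.5).round(1))
"
```

```text
rot [-0.0001  0.     -0.0016] shift [ 0.2318  0.0228 -0.0006] clock 11.8 pos [ 0.4318 -0.1435  0.2194] F [-0.57  0.25 -1.01]
0.7 [478.1 350.9] [287. 223.]
0.7 [399.5 297.2] [390.  248.9]
0.8 [480.4 347.3] [286.  226.1]
0.8 [401.6 293.6] [389.3 252.1]
0.9 [482.7 343.7] [284.9 229.4]
0.9 [403.9 290.1] [388.4 255.5]
```

View pics/t4.png

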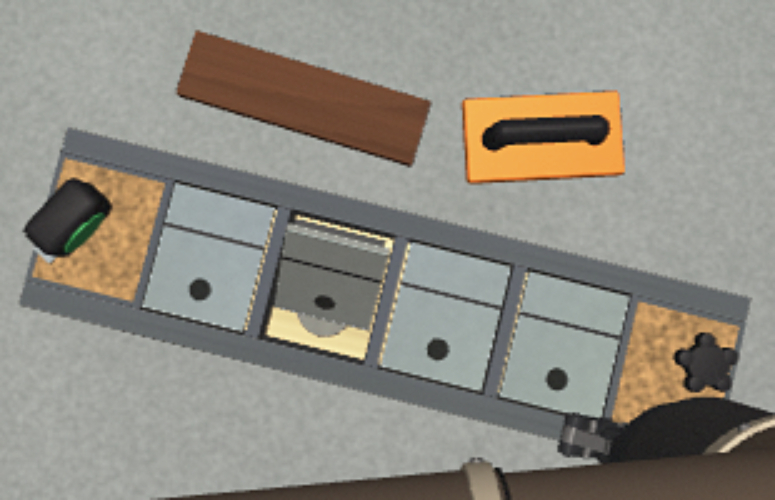

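View pics/s4.png

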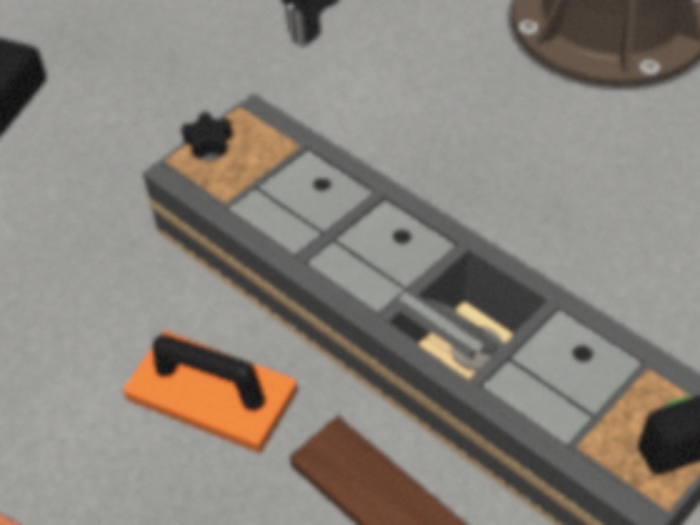

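```bash
python3 -c "
from h import *
c=camera('top')
im=cv2.cvtColor(c['color'],cv2.COLOR_BGR2GRAY)
x0,y0=260,250-8
w=im[242:260,248:272].astype(float);m=np.clip(55-w,0,None);yy,xx=np.mgrid[242:260,248:272];print('meas',(m*xx).sum()/m.sum(),(m*yy).sum()/m.sum())
yv=np.radians(-12.7);ex=np.array([np.cos(yv),np.sin(yv),0]);ez=np.array([0,0,1])
A=np.array([*T['b'],.081])+.045*ex
for th in(.7,.8,.85,.9):
  u=-ex*np.cos(th)-ez*np.sin(th);n=-ex*np.sin(th)+ez*np.cos(th)
  print(th,proj(c,A+.045*u+.004*n))
"
```

```text
meas 259.31985940246045 250.56063268892794
0.7 [258.82234482 253.79894748]
0.8 [259.21535975 252.49114048]
0.85 [259.42402011 251.78172267]
0.9 [259.6400921  251.03770671]
```

The dot position matches 0.9 rad fully open, the hand is clear and nothing else has moved.

```bash
python3 -c "
from rig import *
print(finish_job())"
```

```text
the job is handed in; nothing more can be done
None
```

Cover b, the second from the left, was the unblocked one. It is now pushed fully open, and the job is handed in at about 12 s.

- **Finding it:** I pressed d, then c, then b with the closed fingertips. d stopped hard at 27 N and c at 16 N, both having sunk no more than about 1.5 mm. b gave way with almost no force. I did not press a, because b had already tipped.
- **Opening it:** I pushed b down until it hit its stop, about 43 mm below the shut height. At the stop, the force rose from 17 to 27 N for only 0.2 mm more travel. The task text says fully open comes at 45 to 50 mm. My own geometry for the 22 mm wide finger puts it at about 41 to 43 mm, so I took this as the stop.
- **Last checks:** With the hand lifted clear at 0.22 m, the raised edge in the scene camera and the dot in the top camera both fit the cover at 0.9 rad. The dot was 0.6 pixel from its predicted place. The other three covers were shut, and by eye in the pictures the tape, knob, offcut and push block had not moved. The wrist force was back to noise, about 1 N. No check failed.

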